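# Shut the spice tray and tighten its wing screw

## Robot

A 7-joint arm with a two-finger parallel gripper is mounted at the origin on the work surface. World frame = base frame: x ahead of the robot, y to its left, z up, the work surface at z = 0. Lengths are in m, angles in rad, forces in N, time in s.
With the tool pointing down it reaches from about 0.4 to 0.85 m from the base axis. Payload 10.4 kg.
Tool frame: the origin (TCP) lies between the finger pads; the fingertips stand 14 mm ahead of it and the grasp point (between the pads) lies 5 mm behind it; z points along the fingers, y is the direction in which the jaws open and shut (so a half turn about z gives the same grasp; the last joint's range is limited). The gripper opens to 87 mm and grips with 3 to 60 N. Pads are 19 mm wide; open, the fingers measure 117 mm over their backs; the gripper's body (75 mm by 190 mm) begins 51 mm behind the grasp point.
Start: joints at [-1.224, 0.332, -0.065, 1.46, 0.022, 1.35, -0.088], TCP at [0.226, 0.583, 0.237] pointing down, gripper open.
Joint ranges: [-2.6, 2.6], [-0.5, 2.12], [-1.47, 1.34], [0.16, 2.42], [-1.27, 4.41], [0.06, 2.06], [-2.6, 2.6]. Speed limits (rad/s): [2.22, 2.22, 2.79, 2.79, 3.14, 3.14, 3.14].

## Interface

Orientations are given as a unit quaternion [x, y, z, w].
In Python, from bench import readout, camera, calibration, order gives the robot as it stands.
- The arm moves only by the tool apply_moves, never from a script. Its argument "deltas" is a list of rows, each an object with "translation": the shift along the world's x, y, z in m, a list of three; "turn": the turn, a rotation vector about the world's x, y, z in rad, a list of three; "hand": the finger opening in m, from 0 to 0.087. A call has 1 to 5 rows; each row shifts and turns the pose as measured when the row begins; what a row does not reach is not made up. A row lasts 1/10 s, in which the tool goes at most 50 mm and 8.59 degrees, less where a joint would pass 70% of its speed; a pose out of reach is approached as far as the arm can. A call with a gripper value outside its range is refused whole. The fingers move at their own pace and stop on an object; "newtons" is the grip in N (left out, the last holds). Time passes only in rows, so rows that do not move let the fingers close. It gives the time, the measured TCP pose, the force and the opening at its end, in the units of the state.
- readout.read_state(): the state, without advancing time (a new reading comes with each control period).
- camera(name): name is "scene" or "top" or "wrist"; returns the picture (400x640x3 uint8, red, green, blue); there is no depth.
- calibration(name): a dict with "fx", "fy", "cx", "cy" (pixels), "D" ([k1, k2, p1, p2, k3] as OpenCV has them; the pictures are not rectified), "extrinsics" (4x4, takes a point from world to camera coordinates). Camera axes: x right, y down, z forward; pixel columns grow to the right and rows downward; lengths in m; the calibration is good to about 2 mm. A picture is of the moment at which its call begins: read the wrist's pose just before it. calibration takes no time and is no camera call; for the wrist camera it gives the pose at the moment of the call.
- order.close_job(): hands the job in, once; it reports no verdict.
The state is a dict: "time": time; "joint_positions": joint angles; "joint_vel": joint speeds; "joint_torque": joint torques, N m; "ee_pos": TCP position; "eef_rot": TCP orientation; "ft_force": force on the tool from outside, world axes, zero at the start; "torque": the same for the moment, N m; "width": finger opening in m.
Only numpy, scipy, OpenCV 4.12 (cv2) and the standard library are available. Lean on these libraries where they do the work, as an engineer would, in place of code of your own. Each camera call takes 0.05 s, during which the arm holds its last target. There are 200 camera calls.

## Task

Push the pull-out spice tray of the three-tier condiment caddy fully home, then tighten the loose wing screw above it clockwise (seen from above) until it stops, using repeated gentle fingertip strokes against its wings. Do not pinch, force or lift anything, and leave the cruets, the pepper mill and the bowl standing where they are.

Things in the scene. Friction and masses are not known exactly. Their poses are not given: they have to be found in the camera images.
- caddy: Fixed three-tier stepped steel caddy, 260 mm wide. Origin on the counter straight below the wing screw's axis; x axis from its front to its back (away from the robot at yaw 0), y left, z up. Lowest tier: deck 90 mm high, x = -90 to 50 mm, tray under it. Second tier 135 mm high from x = 50 mm, wire rail and low dishes on it to 150 mm. Third: 180 mm high from x = 120 to 190 mm, jars to 246 mm.
- tray (a joint): How far the wooden spice tray is pulled out of the caddy's front, in m: 0 is fully home (a firm stop), at most 0.1; it slides along the caddy's x axis and needs about 2 to 3 N.
- tray_front (a point): Centre of the outer face of the tray's flat wooden front, which is 240 mm wide, stands from 8 to 82 mm above the counter and looks along the caddy's -x. The point is 45 mm above the counter; with the tray home it lies at x = -102 mm in the caddy's frame. Push on it along the caddy's +x.
- screw_axis (a point): Point on the upright axis of the brass wing screw, half-way up its wings, 110 mm above the counter; does not turn with the screw. Hub 18 mm across; two straight opposite wings, each 6 mm thick, reaching 40 mm from the axis, 98 to 122 mm above the counter. It neither rises nor sinks. The second tier's upright face 50 mm behind the axis leaves little room there.
- screw (a joint): Angle of the wing screw in rad, growing clockwise seen from above (tightening). At 0 the wings lie along the caddy's x; tight at 7.854 (wings parallel to the tray's front), where the wings only give springily, 2 N per mm, and spring back. Starts 4.6 to 6.9 short of it. Takes 0.05 N m (2 N at 30 mm radius), stays where left. Over 35 N on it is forcing it; closing the gripper on it does that.
- cruet_a_mid (a point): Centre, 60 mm up, of a loose green glass cruet with steel cap, 58 mm across, 125 mm high. Bystander.
- cruet_b_mid (a point): Centre, 60 mm up, of the second, identical cruet. Bystander.
- mill_mid (a point): Centre, 80 mm up, of a loose turned wooden pepper mill, 58 mm across, 172 mm high. Bystander.
- bowl_mid (a point): Centre, 30 mm up, of a loose blue ceramic bowl, 120 mm across, 55 mm high. Bystander.

How it is judged:
On the way, in this order (a step that is already met when the one before it is completed fails the run):
1. the spice tray is pushed fully home (within 5 mm) (value of joint tray below 0.005 m), for 0.2 s.
2. the wing screw is turned clockwise to its stop (within 0.35 rad) (value of joint screw above 7.5 rad and value of joint tray below 0.005 m), for 0.2 s.
At the end, for the whole second after the job is handed in: The tray is home within 5 mm, the wing screw is within 0.35 rad (20 degrees) of its stop, and cruets, mill and bowl stand upright within 20 mm of where they began (all of step 2 and not (distance of any of cruet_a_mid, cruet_b_mid, mill_mid, bowl_mid from where it was at the start of the episode above 0.02 m) and angle between each of cruet_a_mid, cruet_b_mid, mill_mid, bowl_mid's own z axis and vertical below 0.15 rad); the robot touches nothing.
It fails at once if a cruet, the mill or the bowl is moved more than 20 mm or lifted (distance of any of cruet_a_mid, cruet_b_mid, mill_mid, bowl_mid from where it was at the start of the episode above 0.02 m).
It fails at once if the wing screw is pinched or forced (over 35 N) (contact force between any of the fingers, the arm and screw above 35 N).
It also fails if it takes over 61 s, if anything falls off the work surface, if the arm or the gripper's body presses on something with over 40 N, if the wrist force passes 120 N, or if a joint passes its speed limit or range.

## Working session

There is one attempt and no reset: what is moved stays moved. The work goes in short steps, Python scripts to look and compute and a tool call to move; the robot and the scene stay as the last step left them, time stands still between calls to the robot, and variables do not carry over. Pictures are saved under pics/ and viewed, about 8 in all and at most 12, crops included, and the job is handed in when it is done.

Besides the shell and the picture viewer there is one more tool, called after "Call:" as name(argument=value, ...) on one line, values as JSON. apply_moves: Moves the arm, as the interface text tells. Its arguments: {"type":"object","properties":{"deltas":{"type":"array","items":{"type":"object","properties":{"translation":{"type":"array","items":{"type":"number"}},"turn":{"type":"array","items":{"type":"number"}},"hand":{"type":"number"}}}},"newtons":{"type":"number"}},"required":["deltas"]}

```bash
mkdir -p pics; ls; cat > h.py <<'E'
import numpy as np, cv2
from bench import readout, camera, calibration, order
def save(n,f):
    c=calibration(n); im=camera(n); cv2.imwrite('pics/'+f+'.png',im[:,:,::-1]); return im,c
def ray(c,uv):
    K=np.array([[c['fx'],0,c['cx']],[0,c['fy'],c['cy']],[0,0,1]])
    p=cv2.undistortPoints(np.array(uv,float).reshape(-1,1,2),K,np.array(c['D'],float)).reshape(-1,2)
    E=np.array(c['extrinsics']);R=E[:3,:3];t=E[:3,3]
    return -R.T@t,(np.c_[p,np.ones(len(p))])@R
def plane(c,uv,z):
    o,d=ray(c,uv); return o+d*((z-o[2])/d[:,2])[:,None]
def proj(c,P):
    K=np.array([[c['fx'],0,c['cx']],[0,c['fy'],c['cy']],[0,0,1]])
    E=np.array(c['extrinsics'])
    return cv2.projectPoints(np.array(P,float).reshape(-1,1,3),cv2.Rodrigues(E[:3,:3])[0],E[:3,3],K,np.array(c['D'],float))[0].reshape(-1,2)
E
python3 - <<'E'
from h import *
import pickle
print(readout.read_state())
cal={}
for n in('top','scene'):
    im,c=save(n,n+'0'); cal[n]=c; print(n,-np.array(c['extrinsics'])[:3,:3].T@np.array(c['extrinsics'])[:3,3],c['fx'])
E
```

```text
pics
{'time': 0.0, 'joint_positions': array([-1.22364031,  0.3329103 , -0.06469363,  1.46093515,  0.02163958,
        1.34991146, -0.08849882]), 'joint_vel': array([ 5.96426528e-04, -3.42183360e-04, -1.50092136e-03, -9.88768086e-06,
       -1.73564363e-04,  1.89454379e-04, -5.17822602e-04]), 'joint_torque': array([-1.82952550e-05, -6.23256326e+01,  2.47630145e-02, -3.89903712e+01,
       -6.13359734e-02,  3.99120210e-02,  1.52843377e-04]), 'ee_pos': array([0.22575468, 0.58240745, 0.23573288]), 'eef_rot': array([ 1.83814427e-01,  9.82960690e-01, -7.29329665e-04, -8.13597628e-05]), 'ft_force': array([0.80156821, 0.34434954, 0.575719  ]), 'torque': array([-0.07748812,  0.00183478, -0.01691554]), 'width': 0.08668865175164457}
top [0.56702834 0.05195096 0.84892011] 388.85639408095994
scene [0.70882577 0.46172838 0.66041518] 391.5820235209693
```

View pics/top0.png

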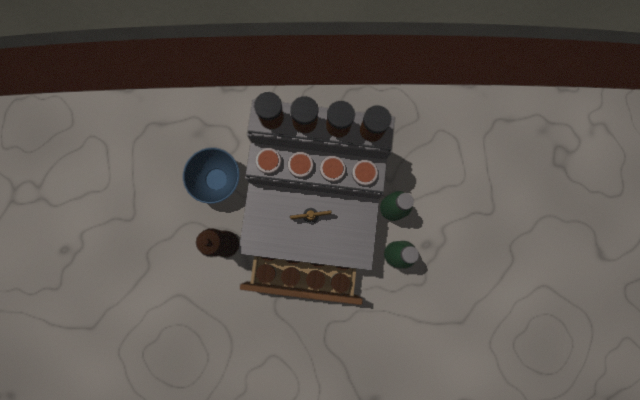

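View pics/scene0.png

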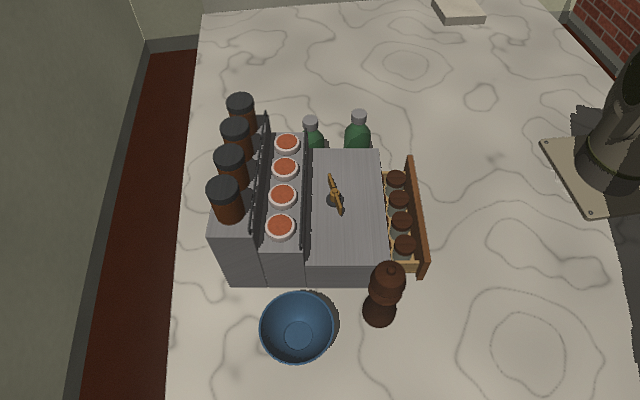

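The top view shows the caddy nearly square to the world. The screw hub is at about (311,215) with its wings almost parallel to the tray front. The tray's front edge runs (241,287) to (362,300), the deck's front edge (241,256) to (373,269). The bowl is at (211,176), the mill at (212,242), and the cruets at (398,205) and (403,254).

```bash
python3 - <<'E'
from h import *
T=cv2.imread('pics/top0.png');S=cv2.imread('pics/scene0.png');c=calibration('top');s=calibration('scene')
def brass(im,x0,y0,x1,y1):
    h=cv2.cvtColor(im,cv2.COLOR_BGR2HSV)[y0:y1,x0:x1]; m=cv2.inRange(h,(8,90,60),(30,255,255))
    p=np.argwhere(m)[:,::-1]+[x0,y0]; return p
for n,im,cc,b in(('top',T,c,(270,195,355,235)),('scene',S,s,(315,165,355,225))):
    p=brass(im,*b); W=plane(cc,p,.118)[:,:2]; r=cv2.minAreaRect(W.astype(np.float32)); 
    u,sv,v=np.linalg.svd(W-W.mean(0)); a=(W-W.mean(0))@v[0]
    print(n,len(p),p.min(0),p.max(0),'centre',r[0],'mid',W.mean(0)+v[0]*(a.max()+a.min())/2,'size',r[1],'dir',v[0],'ext',np.ptp(a))
for nm,uv,z in(('deckfront',[[241,256],[373,269]],.09),('trayfront',[[241,288],[362,301]],.082),('mill head',[[208,242]],.172),('cruet caps',[[406,201],[410,255]],.125),('bowl',[[211,176]],.05)):
    P=plane(c,uv,z); print(nm,P.round(4).tolist(), np.degrees(np.arctan2(*(P[0]-P[-1])[:2])).round(2), np.linalg.norm(P[0]-P[-1]).round(3))
E
```

```text
top 151 [290 210] [330 219] centre (0.6372435092926025, 0.05130031704902649) mid [0.63785907 0.05119428] size (0.07499262690544128, 0.017128191888332367) dir [ 0.11421547 -0.993456  ] ext 0.07633585150693428
scene 244 [328 173] [341 214] centre (0.6384604573249817, 0.05610622465610504) mid [0.63882239 0.05624637] size (0.09093107283115387, 0.01747960038483143) dir [-0.07691129  0.99703794] ext 0.09152717227336862
deckfront [[0.5615, 0.1862, 0.09], [0.5316, -0.0688, 0.09]] 6.68 0.257
trayfront [[0.4997, 0.1877, 0.082], [0.4702, -0.0466, 0.082]] 7.17 0.236
mill head [[0.587, 0.2294, 0.172]] 0.0 0.0
cruet caps [[0.6588, -0.1308, 0.125], [0.5573, -0.1335, 0.125]] 88.46 0.102
bowl [[0.7282, 0.2573, 0.05]] 0.0 0.0
```

Every point fits the sizes given: caddy yaw is about -6.9°, the axis is at about (0.637, 0.050), and the tray is about 51 mm out. The wings are about 12° short of parallel to the tray front, so the screw angle is about 1.35 rad. Next I move to a point in front of the tray.

Call:
apply_moves(deltas=[{"translation": [0.019,-0.046,0],"turn": [0,0,0.125],"hand": 0},{"translation": [0.019,-0.046,0],"turn": [0,0,0.125],"hand": 0},{"translation": [0.019,-0.046,0],"turn": [0,0,0],"hand": 0},{"translation": [0.019,-0.046,0],"turn": [0,0,0],"hand": 0},{"translation": [0.019,-0.046,0],"turn": [0,0,0],"hand": 0}], newtons=10)

```text
time: 0.6
ee_pos: [0.3157, 0.3522, 0.2314]
eef_rot: [0.05, 0.999, -0.003, -0.002]
ft_force: [1.7, 0.1, 0.4]
width: 0.0548
```

Call:
apply_moves(deltas=[{"translation": [0.02,-0.046,0],"turn": [0,0,0],"hand": 0},{"translation": [0.02,-0.046,0],"turn": [0,0,0],"hand": 0},{"translation": [0.02,-0.046,0],"turn": [0,0,0],"hand": 0},{"translation": [0.02,-0.046,-0.02],"turn": [0,0,0],"hand": 0},{"translation": [0.02,-0.046,-0.04],"turn": [0,0,0],"hand": 0}])

```text
time: 1.1
ee_pos: [0.4096, 0.1344, 0.1842]
eef_rot: [0.051, 0.999, -0.0, 0.0]
ft_force: [1.0, 1.1, 0.2]
width: 0.0154
```

Call:
apply_moves(deltas=[{"translation": [0.0,-0.03,-0.03],"turn": [0,0,0],"hand": 0},{"translation": [0,0,-0.04],"turn": [0,0,0],"hand": 0},{"translation": [0,0,-0.03],"turn": [0,0,0],"hand": 0}])

```text
time: 1.4
ee_pos: [0.4112, 0.0971, 0.0815]
eef_rot: [0.055, 0.998, 0.0, 0.002]
ft_force: [0.2, -0.1, 0.2]
width: 0.0012
```

Call:
apply_moves(deltas=[{"translation": [0.01,-0.022,-0.018],"turn": [0,0,0],"hand": 0},{"translation": [0.03,-0.004,0],"turn": [0,0,0],"hand": 0},{"translation": [0.02,-0.002,0],"turn": [0,0,0],"hand": 0},{"translation": [0.015,-0.002,0],"turn": [0,0,0],"hand": 0},{"translation": [0.015,-0.002,0],"turn": [0,0,0],"hand": 0}])

```text
time: 1.9
ee_pos: [0.4966, 0.0618, 0.0564]
eef_rot: [0.055, 0.998, -0.002, -0.005]
ft_force: [-4.3, 1.2, 2.5]
width: 0.0005
```

```bash
python3 - <<'E'
from h import *
im,c=save('top','top1'); cv2.imwrite('pics/top1c.png',cv2.resize(im[80:320,160:440,::-1],None,fx=2.5,fy=2.5))
E
```

```text
(no output)
```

View pics/top1c.png

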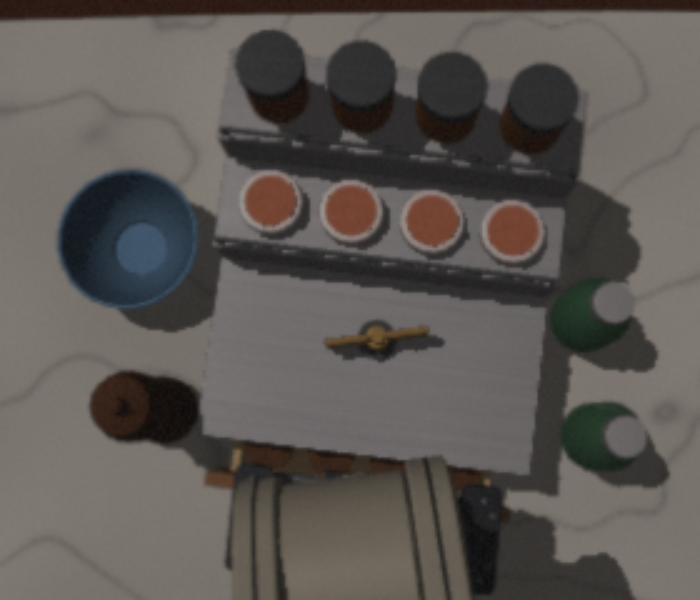

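The tray is partly in and the wing is clear. I keep pushing.

Call:
apply_moves(deltas=[{"translation": [0.012,-0.0015,0],"turn": [0,0,0],"hand": 0},{"translation": [0.012,-0.0015,0],"turn": [0,0,0],"hand": 0},{"translation": [0.006,-0.001,0],"turn": [0,0,0],"hand": 0}])

```text
time: 2.25
ee_pos: [0.5235, 0.058, 0.0548]
eef_rot: [0.055, 0.998, -0.002, -0.011]
ft_force: [-39.0, 5.3, 26.7]
width: 0.0007
```

Call:
apply_moves(deltas=[{"translation": [0.006,-0.001,0],"turn": [0,0,0],"hand": 0},{"translation": [0.006,-0.001,0],"turn": [0,0,0],"hand": 0}])

```text
time: 2.45
ee_pos: [0.5226, 0.0582, 0.0522]
eef_rot: [0.055, 0.998, -0.002, -0.025]
ft_force: [-32.1, 3.7, 20.2]
width: 0.0002
```

The push met a firm stop of 39 N at local x of about -0.114, which matches home. I back off and rise.

Call:
apply_moves(deltas=[{"translation": [-0.02,0.002,0],"turn": [0,0,0],"hand": 0},{"translation": [-0.03,0.003,0.02],"turn": [0,0.03,0],"hand": 0},{"translation": [-0.02,0.002,0.04],"turn": [0,0,0],"hand": 0},{"translation": [0,0,0.05],"turn": [0,0,0],"hand": 0},{"translation": [0,0,0.0],"turn": [0,0,0],"hand": 0}])

```text
time: 2.95
ee_pos: [0.447, 0.0651, 0.1639]
eef_rot: [0.054, 0.998, -0.004, -0.044]
ft_force: [1.2, -0.5, 0.7]
width: 0.0004
```

```bash
python3 - <<'E'
from h import *
c=calibration('top');
P=plane(c,np.array([[328,343],[427,330],[377,338],[377,333]])/2.5+[160,80],.115);print(P.round(4))
s=readout.read_state();print(s['ee_pos'],s['eef_rot'],s['ft_force'])
im,c=save('scene','scene1'); cv2.imwrite('pics/scene1c.png',cv2.resize(im[80:320,190:450,::-1],None,fx=2.5,fy=2.5))
E
```

```text
[[0.633  0.087  0.115 ]
 [0.6415 0.0118 0.115 ]
 [0.6361 0.0498 0.115 ]
 [0.6399 0.0497 0.115 ]]
[0.44700686 0.06513162 0.16390241] [ 0.05433052  0.99755081 -0.0041399  -0.04385699] [ 1.16073603 -0.53359283  0.68757956]
```

View pics/scene1c.png

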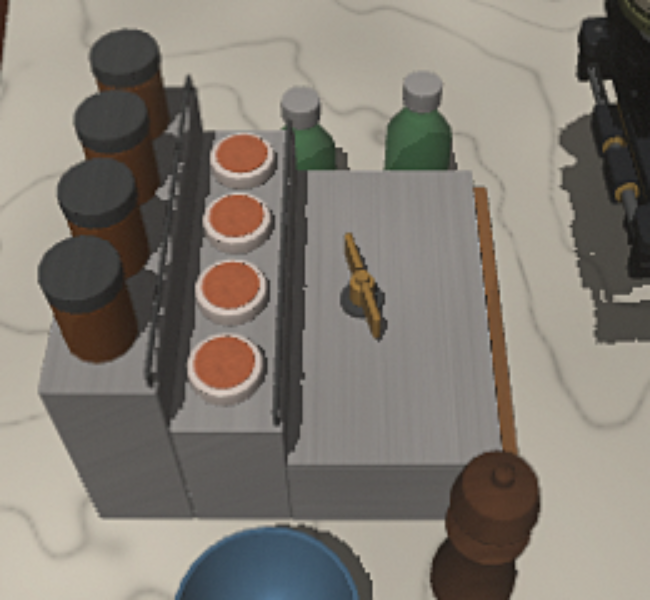

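The tray is home: only a thin strip of its front shows ahead of the deck, and the wings are unchanged. Next I square up the tool and move to the front side of the left wing.

Call:
apply_moves(deltas=[{"translation": [0.04,0.004,0],"turn": [0,-0.088,0],"hand": 0},{"translation": [0.045,0.005,0],"turn": [0,0,0],"hand": 0},{"translation": [0.04,0.004,0],"turn": [0,0,0],"hand": 0},{"translation": [0.03,0.004,0],"turn": [0,0,0],"hand": 0},{"translation": [0.0,0.0,0],"turn": [0,0,0],"hand": 0}])

```text
time: 3.5
ee_pos: [0.6045, 0.083, 0.1569]
eef_rot: [0.053, 0.999, -0.002, -0.001]
ft_force: [-0.8, -0.4, -0.1]
width: 0.0004
```

Call:
apply_moves(deltas=[{"translation": [0,-0.002,-0.025],"turn": [0,0,0],"hand": 0},{"translation": [0,0,-0.014],"turn": [0,0,0],"hand": 0},{"translation": [0.01,-0.001,0],"turn": [0,0,0],"hand": 0},{"translation": [0.01,-0.001,0],"turn": [0,0,0],"hand": 0}])

```text
time: 3.9
ee_pos: [0.6231, 0.0784, 0.1136]
eef_rot: [0.053, 0.999, -0.003, -0.003]
ft_force: [-2.2, 1.9, 1.3]
width: 0.0003
```

Call:
apply_moves(deltas=[{"translation": [0.007,-0.001,0],"turn": [0,0,0],"hand": 0},{"translation": [0.007,-0.001,0],"turn": [0,0,0],"hand": 0}])

```text
time: 4.1
ee_pos: [0.637, 0.077, 0.1139]
eef_rot: [0.053, 0.999, -0.003, -0.005]
ft_force: [-4.7, 0.5, -0.8]
width: 0.0004
```

Call:
apply_moves(deltas=[{"translation": [-0.012,0.001,0.003],"turn": [0,0.01,0],"hand": 0},{"translation": [0,0,0.045],"turn": [0,0,0],"hand": 0},{"translation": [0.01,-0.03,0],"turn": [0,0,0],"hand": 0},{"translation": [0.01,-0.03,0],"turn": [0,0,0],"hand": 0},{"translation": [0,0,0],"turn": [0,0,0],"hand": 0}])

```text
time: 4.6
ee_pos: [0.6461, 0.0165, 0.1687]
eef_rot: [0.052, 0.999, -0.003, -0.007]
ft_force: [0.3, -0.0, 0.3]
width: 0.0003
```

```bash
python3 - <<'E'
from h import *
s=readout.read_state();print(s['ee_pos'],s['eef_rot'],s['ft_force'])
im,c=save('scene','scene2'); cv2.imwrite('pics/scene2c.png',cv2.resize(im[80:320,190:450,::-1],None,fx=2.5,fy=2.5))
E
```

```text
[0.64611029 0.0164963  0.16869439] [ 0.05231282  0.99859816 -0.00297587 -0.00749817] [ 0.31629281 -0.03732281  0.32557346]
```

View pics/scene2c.png

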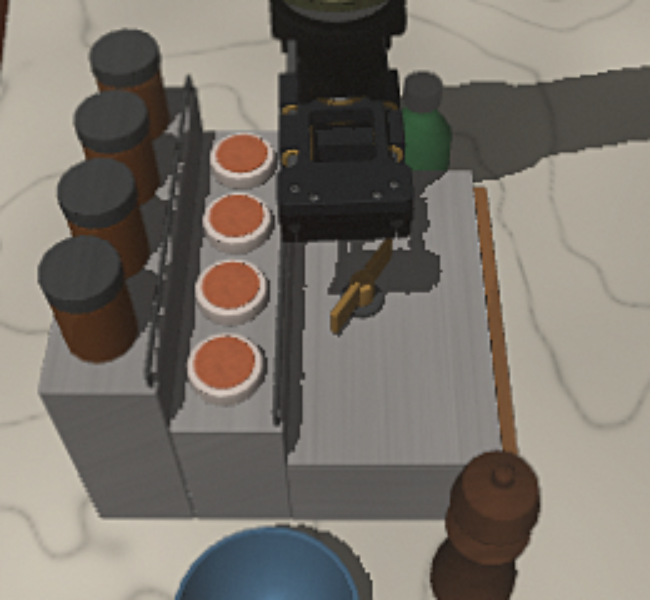

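As predicted, the left wing now points back by about 35°, so the screw is at about 2.2 rad. I descend behind the right wing at (0.646, 0.0165) and sweep round the front.

Call:
apply_moves(deltas=[{"translation": [0,0,-0.035],"turn": [0,-0.015,0],"hand": 0},{"translation": [0,0,-0.016],"turn": [0,0,0],"hand": 0},{"translation": [-0.015,0.003,0],"turn": [0,0,0],"hand": 0},{"translation": [-0.011,0.005,0],"turn": [0,0,0],"hand": 0},{"translation": [-0.007,0.008,0],"turn": [0,0,0],"hand": 0}])

```text
time: 5.15
ee_pos: [0.6131, 0.0378, 0.1187]
eef_rot: [0.051, 0.999, -0.001, 0.003]
ft_force: [1.3, -3.2, -0.2]
width: 0.0008
```

Call:
apply_moves(deltas=[{"translation": [-0.0045,0.01,-0.001],"turn": [0,0,0],"hand": 0},{"translation": [0.001,0.011,0],"turn": [0,0,0],"hand": 0},{"translation": [0.004,0.0095,0],"turn": [0,0,0],"hand": 0},{"translation": [0.008,0.008,0],"turn": [0,0,0],"hand": 0},{"translation": [0.0105,0.003,0],"turn": [0,0,0],"hand": 0}])

```text
time: 5.65
ee_pos: [0.6298, 0.0831, 0.1186]
eef_rot: [0.05, 0.999, -0.002, 0.0]
ft_force: [-5.1, -2.5, 0.2]
width: 0.0003
```

Call:
apply_moves(deltas=[{"translation": [0.009,-0.003,-0.001],"turn": [0,0,0],"hand": 0},{"translation": [-0.015,0.002,0],"turn": [0,0,0],"hand": 0},{"translation": [0,0,0.045],"turn": [0,0,0],"hand": 0},{"translation": [0.01,-0.03,0],"turn": [0,0,0],"hand": 0},{"translation": [0.01,-0.03,0],"turn": [0,0,0],"hand": 0}])

```text
time: 6.15
ee_pos: [0.6463, 0.0317, 0.1624]
eef_rot: [0.043, 0.999, 0.0, -0.001]
ft_force: [0.3, -0.8, -0.5]
width: 0.0001
```

```bash
python3 - <<'E'
from h import *
s=readout.read_state();print(s['ee_pos'],s['eef_rot'],s['ft_force'])
im,c=save('scene','scene3'); cv2.imwrite('pics/scene3c.png',cv2.resize(im[80:320,190:450,::-1],None,fx=2.5,fy=2.5))
E
```

```text
[0.64631548 0.03174831 0.162411  ] [ 4.32773965e-02  9.99062897e-01  8.39580103e-05 -6.23192851e-04] [ 0.25341674 -0.83326994 -0.48057979]
```

View pics/scene3c.png

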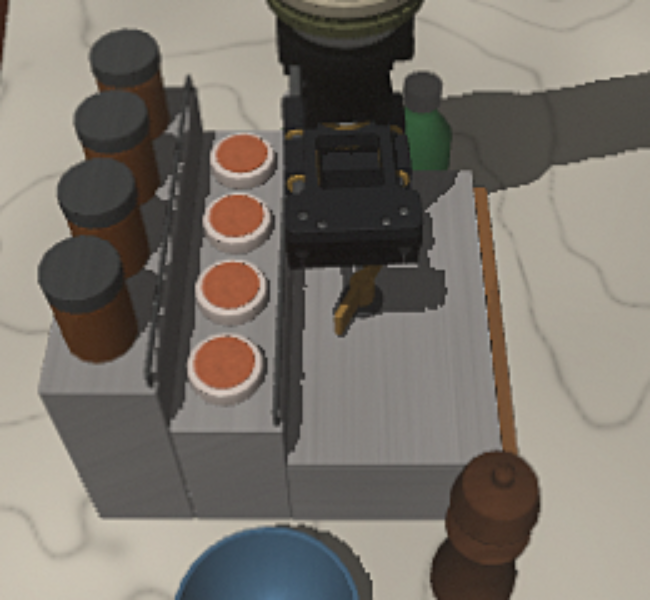

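The wing is past parallel by about 30° after the half-turn sweep, so the screw is at about 5.2 rad. Next is the final half-turn, which should meet the stop when the wings are parallel to the tray.

Call:
apply_moves(deltas=[{"translation": [0,-0.017,0],"turn": [0,0,0],"hand": 0},{"translation": [0,0,0],"turn": [0,0,0],"hand": 0},{"translation": [0,0,-0.03],"turn": [0,0,0],"hand": 0},{"translation": [0,0,-0.014],"turn": [0,0,0],"hand": 0},{"translation": [-0.013,0.003,0],"turn": [0,0,0],"hand": 0}])

```text
time: 6.7
ee_pos: [0.6404, 0.0102, 0.1195]
eef_rot: [0.048, 0.999, -0.001, 0.004]
ft_force: [0.6, 0.4, 0.9]
width: 0.0002
```

Call:
apply_moves(deltas=[{"translation": [-0.011,0.005,0],"turn": [0,0,0],"hand": 0},{"translation": [-0.007,0.007,0],"turn": [0,0,0],"hand": 0}])

```text
time: 6.9
ee_pos: [0.6222, 0.0226, 0.1189]
eef_rot: [0.048, 0.999, -0.001, 0.004]
ft_force: [2.2, -3.0, 0.2]
width: 0.0006
```

Call:
apply_moves(deltas=[{"translation": [-0.008,0.0075,-0.001],"turn": [0,0,0],"hand": 0},{"translation": [-0.006,0.0095,0],"turn": [0,0,0],"hand": 0},{"translation": [-0.001,0.01,0],"turn": [0,0,0],"hand": 0},{"translation": [0.001,0.01,0],"turn": [0,0,0],"hand": 0},{"translation": [0.003,0.008,0],"turn": [0,0,0],"hand": 0}])

```text
time: 7.4
ee_pos: [0.6099, 0.0702, 0.1186]
eef_rot: [0.048, 0.999, -0.002, 0.005]
ft_force: [-1.3, -2.9, -0.1]
width: 0.0001
```

Call:
apply_moves(deltas=[{"translation": [0.006,0.0065,0],"turn": [0,0,0],"hand": 0},{"translation": [0.0065,0.0035,0],"turn": [0,0,0],"hand": 0},{"translation": [0.003,0.0,0],"turn": [0,0,0],"hand": 0}])

```text
time: 7.7
ee_pos: [0.6259, 0.0847, 0.1181]
eef_rot: [0.046, 0.999, -0.001, 0.003]
ft_force: [-1.4, 0.1, 1.1]
width: 0.0007
```

Call:
apply_moves(deltas=[{"translation": [0.004,-0.0005,0],"turn": [0,0,0],"hand": 0},{"translation": [0.003,-0.0005,0],"turn": [0,0,0],"hand": 0}])

```text
time: 7.9
ee_pos: [0.6323, 0.0842, 0.1178]
eef_rot: [0.046, 0.999, -0.001, 0.002]
ft_force: [-11.3, -0.0, 6.6]
width: 0.0001
```

The force has risen to 11 N, which means the springy stop. I hold briefly, retreat, and look.

Call:
apply_moves(deltas=[{"translation": [0,0,0],"turn": [0,0,0],"hand": 0},{"translation": [0,0,0],"turn": [0,0,0],"hand": 0},{"translation": [-0.02,0.002,0],"turn": [0,0,0],"hand": 0},{"translation": [-0.02,0.0,0.04],"turn": [0,0,0],"hand": 0},{"translation": [-0.03,-0.01,0.04],"turn": [0,0,0],"hand": 0}])

```text
time: 8.4
ee_pos: [0.5593, 0.077, 0.194]
eef_rot: [0.046, 0.999, -0.002, -0.004]
ft_force: [0.4, 0.8, -0.0]
width: 0.0003
```

Call:
apply_moves(deltas=[{"translation": [-0.045,-0.005,0.01],"turn": [0,0,0],"hand": 0},{"translation": [-0.045,0,0.01],"turn": [0,0,0],"hand": 0},{"translation": [-0.03,0,0],"turn": [0,0,0],"hand": 0},{"translation": [0,0,0],"turn": [0,0,0],"hand": 0}])

```text
time: 8.8
ee_pos: [0.4381, 0.0702, 0.2211]
eef_rot: [0.048, 0.999, 0.001, 0.002]
ft_force: [0.4, 0.3, -0.7]
width: 0.0003
```

```bash
python3 - <<'E'
from h import *
im,c=save('top','top4'); cv2.imwrite('pics/top4c.png',cv2.resize(im[80:320,160:440,::-1],None,fx=2.5,fy=2.5))
for n,p in(('top0',cv2.imread('pics/top0.png')),('top4',im[:,:,::-1])):
    h=cv2.cvtColor(np.ascontiguousarray(p),cv2.COLOR_BGR2HSV)[195:235,270:355]; q=np.argwhere(cv2.inRange(h,(8,90,60),(30,255,255)))[:,::-1]+[270,195]
    W=plane(c,q,.118)[:,:2]; v=np.linalg.svd(W-W.mean(0))[2][0]; print(n,len(q),v)
im,c=save('scene','scene4'); cv2.imwrite('pics/scene4c.png',cv2.resize(im[80:320,190:450,::-1],None,fx=2.5,fy=2.5))
print(readout.read_state()['ee_pos'],readout.read_state()['ft_force'])
E
```

```text
top0 151 [ 0.11421547 -0.993456  ]
top4 154 [0.14005778 0.99014333]
[0.4406137  0.0702056  0.22114029] [1.0178506  0.06734112 0.46916189]
```

View pics/top4c.png

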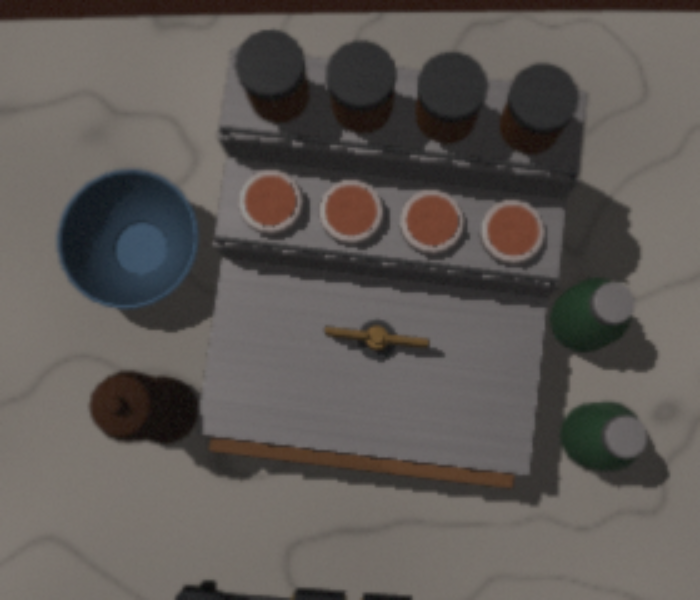

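View pics/scene4c.png

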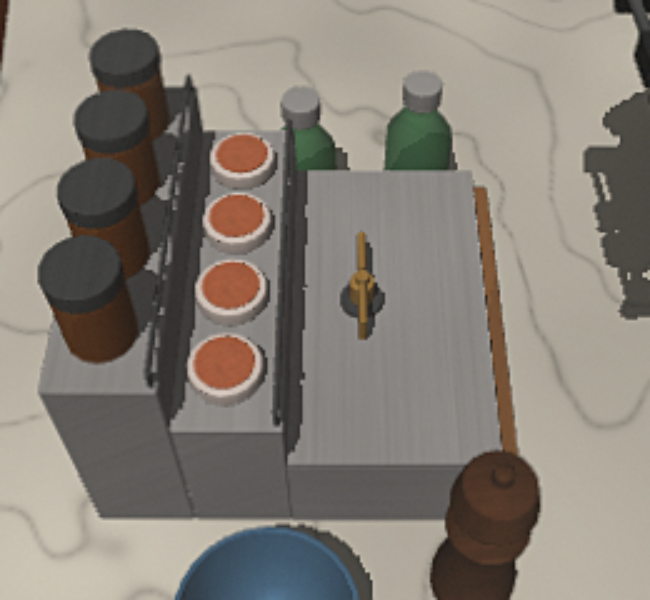

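The wings lie within about 1° of parallel to the tray front. They sprang back there after the 11 N stop, whereas earlier passes through the same angle took only 2–5 N. The tray is home, the bystanders sit at the same pixels as before, and the arm is clear.

```bash
python3 -c "
from bench import order
print(order.close_job())"
```

```text
the job is handed in; nothing more can be done
None
```

I pushed the tray home and tightened the wing screw to its stop, then handed the job in at about 9 s of the 61 s allowed; the hand-in reports no verdict.

- **Tray:** I pushed it with closed fingertips until it met a firm stop. The wrist reading peaked at 39 N there, and I backed off straight after. In the last pictures only the thin strip of its front shows ahead of the deck, as expected when home.
- **Screw:** It took three fingertip strokes: one short, then two half-turn sweeps round the front, about 6.5 rad in all. The readings I took while turning were about 2–6 N, and 11 N against the springy stop, below the 35 N limit. After I let go, the wings lay within about 1° of parallel to the tray front. The total angle comes from counting strokes, not from a direct reading.
- **Bystanders and arm:** The cruets, mill and bowl are at the same pixel positions in the top view after the strokes as before them. The arm stands clear in front of the caddy, with about 1 N on the wrist.

No check failed or disagreed in a way that mattered. The two cameras differed by about 5 mm on where the screw axis was, so I used the top view, which matched the caddy's deck edge.

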